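# Sort leftover biscuits into their storage boxes

## Task

Sort the five mixed biscuits on the tray into the storage boxes: each goes into the box that already holds its kind, laid flat on the bare paper beside the others, nothing stacked or leaning, with the square ones squared up to their box and the finger lying the same way as the fingers in its row. They break easily, so set them down gently without letting any fall, and leave the jar and the cup where they stand.

Things in the scene. Friction and masses are not known exactly. Their poses are not given: they have to be found in the camera images.
- swirl_a: Round biscuit, pale dough with a cocoa spiral on top, 52 mm across, 14 mm thick, 20 g. One of two alike, for the same box. Origin: underside centre, z up. Starts flat, any yaw, on a tray near the robot (540 x 150 mm, floor 3 mm above the table, 9 mm rim), in a row of five biscuits some 105 mm apart, in any order.
- swirl_b: Round biscuit, pale dough with a cocoa spiral on top, 52 mm across, 14 mm thick, 20 g. One of two alike, for the same box. Origin: underside centre, z up. Starts flat, any yaw, on a tray near the robot (540 x 150 mm, floor 3 mm above the table, 9 mm rim), in a row of five biscuits some 105 mm apart, in any order.
- chequer_a: Square biscuit, 4 x 4 chequer of pale and cocoa dough, 42 x 42 mm, 14 mm thick, 20 g. One of two alike, for the same box. Origin: underside centre, z up. x, y parallel to its edges. Starts flat, any yaw, on a tray near the robot (540 x 150 mm, floor 3 mm above the table, 9 mm rim), in a row of five biscuits some 105 mm apart, in any order.
- chequer_b: Square biscuit, 4 x 4 chequer of pale and cocoa dough, 42 x 42 mm, 14 mm thick, 20 g. One of two alike, for the same box. Origin: underside centre, z up. x, y parallel to its edges. Starts flat, any yaw, on a tray near the robot (540 x 150 mm, floor 3 mm above the table, 9 mm rim), in a row of five biscuits some 105 mm apart, in any order.
- finger_a: Long ridged finger biscuit, one end dipped in chocolate, 78 mm long (x), 28 mm wide (y), 14 mm thick, 20 g. Origin: underside centre, z up. +x to the dipped end. Starts flat, any yaw, on a tray near the robot (540 x 150 mm, floor 3 mm above the table, 9 mm rim), in a row of five biscuits some 105 mm apart, in any order.
- box_swirl: Fixed clear open box, paper-lined, with round swirls along its far wall. 190 (x) x 210 (y) x 50 mm high, walls 3 mm, floor 4 mm up. Stock, fixed, covers box x above +0.032 up to 35 mm high; the rest (-0.092 to +0.032, full width) is bare. Origin: underside centre, x away from the robot (yaw +-0.1), y along the stock row. One of three in a row, 250 mm apart, in any order.
- box_chequer: Fixed clear open box, paper-lined, with square chequers along its far wall. 190 (x) x 210 (y) x 50 mm high, walls 3 mm, floor 4 mm up. Stock, fixed, covers box x above +0.032 up to 35 mm high; the rest (-0.092 to +0.032, full width) is bare. Origin: underside centre, x away from the robot (yaw +-0.1), y along the stock row. One of three in a row, 250 mm apart, in any order.
- box_finger: Fixed clear open box, paper-lined, with fingers (length along y) along its far wall. 190 (x) x 210 (y) x 50 mm high, walls 3 mm, floor 4 mm up. Stock, fixed, covers box x above +0.032 up to 35 mm high; the rest (-0.092 to +0.032, full width) is bare. Origin: underside centre, x away from the robot (yaw +-0.1), y along the stock row. One of three in a row, 250 mm apart, in any order.
- jar: Bystander: closed glass jar with a steel cap, 76 mm across, 120 mm high, on the table to the robot's right. Origin: centre of its underside. Leave it alone.
- cup: Bystander: steel measuring cup with a handle (towards its +y), 80 mm across, 85 mm high, on the table to the robot's left. Origin: centre of its underside. Leave it alone.
Not all that is in view belongs to the job. Leave any purple or red look-alike of the swirl_a alone. What is shaped like the swirl_b but yellow is not meant.

How it is judged:
By the outcome, as a careful person would: the job done as asked, in the order asked, and still so for the second after the job is handed in, with the robot touching nothing.
It also fails if it takes over 115 s, if anything falls off the work surface, if the arm or the gripper's body presses on something with over 40 N, if the wrist force passes 120 N, or if a joint passes its speed limit or range.

## Robot

A 7-joint arm with a two-finger parallel gripper is mounted at the origin on the work surface. World frame = base frame: x ahead of the robot, y to its left, z up, the work surface at z = 0. Lengths are in m, angles in rad, forces in N, time in s.
With the tool pointing down it reaches from about 0.425 to 0.925 m from the base axis. Payload 6.8 kg.
Tool frame: the origin (TCP) lies on the mounting face of the last link; the fingertips stand 173 mm ahead of it and the grasp point (between the pads) lies 155 mm ahead of it (grip_point_offset is the distance from the TCP to the grasp point, in m); x points along the fingers, z is the direction in which the jaws open and shut, and the axes are right-handed (so a half turn about x gives the same grasp; the last joint's range is limited). The gripper opens to 85 mm and grips with 20 to 120 N. Pads are 22 mm wide; open, the fingers measure 114 mm over their backs; the gripper's body (76 mm by 85 mm) begins 54 mm behind the grasp point. The pads swing forward as they close: fully open they stand 13 mm farther back than shut.
Start: joints at [-1.222, 0.477, 0.022, 1.555, -0.011, 1.109, -0.083], TCP at [0.298, 0.606, 0.405] pointing down, gripper open.
Joint ranges: [-2.96, 2.96], [-0.34, 2.1], [-1.41, 1.46], [0.24, 2.44], [-1.37, 4.51], [0.17, 1.92], [-2.96, 2.96]. Speed limits (rad/s): [2.39, 2.39, 3.14, 3.14, 3.14, 3.14, 3.14].

## Interface

Orientations are given as a rotation vector (axis times angle).
In Python, from bench import * gives the robot as it stands. The module is installed in compiled form; this text tells all that it offers.
- The arm moves only by the tool servo_tool, never from a script. Its argument "motion" is a list of rows, each a list of 5 numbers: the shift along the tool's x, y, z in m, then the turn about the tool's x in degrees, then the gripper command: -1 is fully open, 1 is shut, values between are in proportion. In form: [[dx, dy, dz, turn, fingers], ...]. A call has 1 to 8 rows; each row is the pose to reach, as a shift and turn from the pose measured when the call began, along the tool's axes at that moment; what a row does not reach only later rows make up. A row lasts 1/10 s, in which the tool goes at most 50 mm and 8.59 degrees, less where a joint would pass 70% of its speed; a pose out of reach is approached as far as the arm can. A call with a gripper value outside its range is refused whole. The fingers move at their own pace and stop on an object; "force" is the grip in N (left out, the last holds). Time passes only in rows, so rows that repeat a pose let the fingers close. It gives the time, the measured TCP pose, the force and the opening at its end, in the units of the state.
- get_obs(): the state, without advancing time (a new reading comes with each control period).
- grab_frame(name): name is "side" or "top" or "wrist"; returns the picture (384x512x3 uint8, red, green, blue); there is no depth.
- camera_params(name): a dict with "mtx" (3x3 intrinsics, pixels), "world_to_cam" (4x4, takes a point from world to camera coordinates); the wrist camera has in their place "T_tool_cam" (4x4, takes a point from camera to tool coordinates, whose origin is the TCP and whose axes are the tool frame's). Camera axes: x right, y down, z forward; pixel columns grow to the right and rows downward; lengths in m; the calibration is good to about 2 mm. The wrist camera is an equidistant fisheye: a pixel r from the principal point sees the ray r / f radians off the axis. A picture is of the moment at which its call begins: read the wrist's pose just before it. camera_params takes no time and is no camera call.
- hand_in(): hands the job in, once; it reports no verdict.
The state is a dict: "clock": time; "joints": joint angles; "qvel": joint speeds; "tau": joint torques, N m; "tcp_pos": TCP position; "orientation": TCP orientation; "contact_force": force on the tool from outside, world axes, zero at the start; "moment": the same for the moment, N m; "grip_width": finger opening in m.
Only numpy, scipy, OpenCV 4.12 (cv2) and the standard library are available. Lean on these libraries where they do the work, as an engineer would, in place of code of your own. Each camera call takes 0.05 s, during which the arm holds its last target. There are 200 camera calls.

## Working session

There is one attempt and no reset: what is moved stays moved. The work goes in short steps, Python scripts to look and compute and a tool call to move; the robot and the scene stay as the last step left them, time stands still between calls to the robot, and variables do not carry over. Pictures are saved under pics/ and viewed, about 12 in all and at most 16, crops included, and the job is handed in when it is done.

Besides the shell and the picture viewer there is one more tool, called after "Emit:" by a JSON object that holds its "op" and its "data", one argument or row to a line. servo_tool: Moves the arm, as the interface text tells. Its arguments: {"type":"object","properties":{"motion":{"type":"array","items":{"type":"array","items":{"type":"number"}}},"force":{"type":"number"}},"required":["motion"]}

```bash
mkdir -p pics; python3 - <<'E'
from bench import *
import cv2,numpy as np
np.set_printoptions(precision=4,suppress=True)
o=get_obs();print({k:np.round(v,4) for k,v in o.items()})
for n in ("top","side"):
    im=grab_frame(n);cv2.imwrite(f"pics/{n}0.png",cv2.resize(im[:,:,::-1],(800,600),interpolation=cv2.INTER_CUBIC));np.save(f"pics/{n}0.npy",im)
    p=camera_params(n);print(n,p["mtx"],p["world_to_cam"])
p=camera_params("wrist");print(p)
E
```

```text
{'clock': np.float64(0.0), 'joints': array([-1.2221,  0.4778,  0.0224,  1.5564, -0.0115,  1.1093, -0.0831]), 'qvel': array([-0.    ,  0.0008,  0.0004, -0.0017, -0.0009, -0.0006,  0.0008]), 'tau': array([  0.0008, -59.6462,   1.6084, -28.1188,   0.0125,   0.0096,
         0.    ]), 'tcp_pos': array([0.2976, 0.6055, 0.4037]), 'orientation': array([-0.8676,  1.3929,  0.8658]), 'contact_force': array([-0.1204, -0.1856, -0.9864]), 'moment': array([ 0.0169,  0.02  , -0.0361]), 'grip_width': np.float64(0.0858)}
top [[379.1212   0.     256.6871]
 [  0.     379.1212 187.031 ]
 [  0.       0.       1.    ]] [[ 0.0127 -0.9999 -0.0085  0.0171]
 [-0.9973 -0.012  -0.0731  0.4644]
 [ 0.073   0.0094 -0.9973  1.1283]
 [ 0.      0.      0.      1.    ]]
side [[351.8894   0.     253.8734]
 [  0.     351.8894 186.8649]
 [  0.       0.       1.    ]] [[ 0.946  -0.324  -0.0103 -0.4597]
 [-0.2259 -0.636  -0.7379  0.1447]
 [ 0.2326  0.7004 -0.6748  1.1579]
 [ 0.      0.      0.      1.    ]]
{'mtx': array([[297.3186,   0.    , 254.3147],
       [  0.    , 297.3186, 183.4298],
       [  0.    ,   0.    ,   1.    ]]), 'T_tool_cam': array([[-0.0003, -0.2614,  0.9652,  0.032 ],
       [-0.0006, -0.9652, -0.2614,  0.0672],
       [ 1.    , -0.0006,  0.0001,  0.0002],
       [ 0.    ,  0.    ,  0.    ,  1.    ]])}
```

View pics/top0.png

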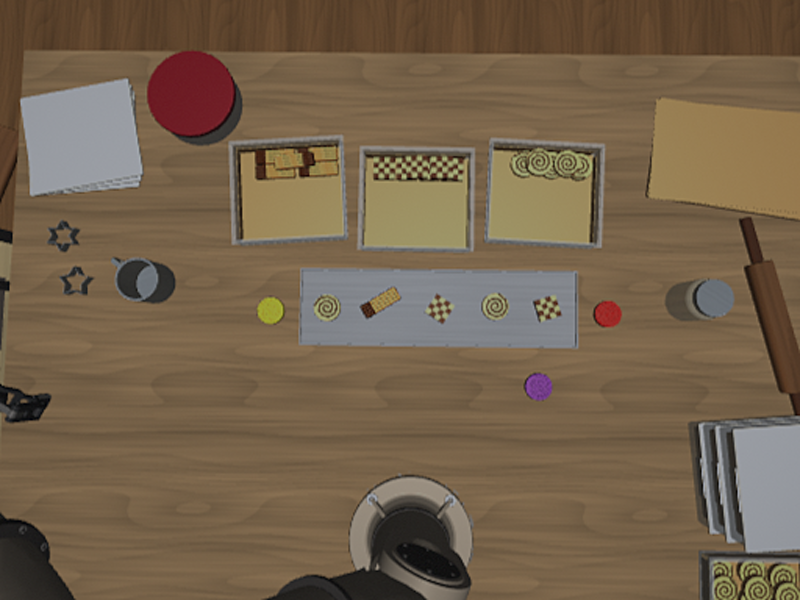

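View pics/side0.png

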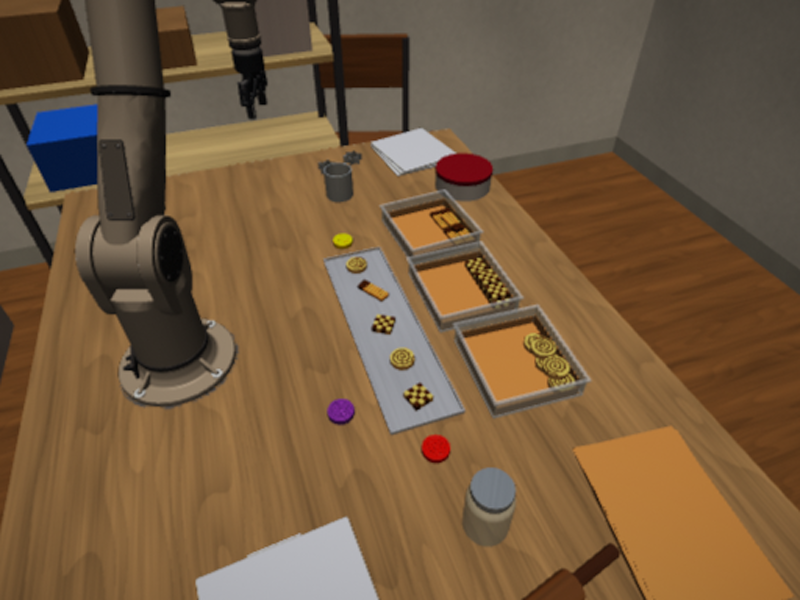

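Top view (800-px picture): the tray row runs from left to right as swirl (327,307), finger (381,302, dip at left), chequer (440,308), swirl (495,306) and chequer (547,308). The boxes are finger (288,190), chequer (416,199) and swirl (545,192). The decoys are yellow, red and purple discs off the tray.

```bash
cat > h.py <<'E'
import numpy as np,cv2
from scipy.spatial.transform import Rotation as R
np.set_printoptions(precision=4,suppress=True)
def fixed_pts(p,uv,z):
    K,T=p["mtx"],p["world_to_cam"]; uv=np.atleast_2d(uv).astype(float)
    d=np.c_[uv,np.ones(len(uv))]@np.linalg.inv(K).T@T[:3,:3]; c=-T[:3,:3].T@T[:3,3]
    return (c+d*((z-c[2])/d[:,2])[:,None])[:,:2]
def wrist_pts(p,o,uv,z):
    K=p["mtx"];uv=np.atleast_2d(uv).astype(float)
    m=(uv-K[:2,2])/[K[0,0],K[1,1]];th=np.linalg.norm(m,axis=1)
    d=np.c_[m*(np.sin(th)/np.maximum(th,1e-9))[:,None],np.cos(th)]
    T=np.eye(4);T[:3,:3]=R.from_rotvec(o["orientation"]).as_matrix();T[:3,3]=o["tcp_pos"]
    T=T@p["T_tool_cam"];d=d@T[:3,:3].T;c=T[:3,3]
    return (c+d*((z-c[2])/d[:,2])[:,None])[:,:2]
def jaw(o):
    z=R.from_rotvec(o["orientation"]).as_matrix()[:,2];return np.degrees(np.arctan2(z[1],z[0]))
def delta(o,xyz,yaw=None):
    """shift in tool axes and turn about tool x to reach TCP xyz with jaw line at yaw (deg, mod 180)"""
    M=R.from_rotvec(o["orientation"]).as_matrix()
    t=0 if yaw is None else -((yaw-jaw(o)+90)%180-90)
    return M.T@(np.array(xyz)-o["tcp_pos"]),t
E
python3 - <<'E'
from bench import *
from h import *
o=get_obs();print(R.from_rotvec(o["orientation"]).as_matrix(),jaw(o))
p=camera_params("top");im=np.load("pics/top0.npy")
hsv=cv2.cvtColor(im,cv2.COLOR_RGB2HSV)
tr=((hsv[...,1]<70)).astype(np.uint8)
roi=np.zeros_like(tr);roi[174:220,195:367]=1
m=((hsv[...,1]>80)&(roi>0)).astype(np.uint8)
m=cv2.morphologyEx(m,cv2.MORPH_CLOSE,np.ones((3,3)))
for c in cv2.findContours(m,cv2.RETR_EXTERNAL,cv2.CHAIN_APPROX_NONE)[0]:
    if cv2.contourArea(c)<60: continue
    q=fixed_pts(p,c[:,0]+0.0,0.017)
    r=cv2.minAreaRect((q*1000).astype(np.float32));print("bisc",c[:,0].mean(0),r)
# boxes rough: rim corners read from picture (800px) at z=.05
for n,cs in dict(finger=[(230,141),(342,137),(348,241),(233,244)],chequer=[(360,148),(475,149),(474,250),(358,249)],swirl=[(490,138),(605,144),(602,247),(486,243)]).items():
    q=fixed_pts(p,np.array(cs)*.64,0.05);e=q[1]-q[0]
    print(n,q.mean(0),"yaw",np.degrees(np.arctan2(e[0],-e[1])),np.linalg.norm(q-np.roll(q,1,0),axis=1))
    d=q[2]-q[3];print(np.degrees(np.arctan2(d[0],-d[1])))
E
```

```text
[[-0.0006 -0.8975  0.441 ]
 [-0.0016  0.441   0.8975]
 [-1.     -0.0002 -0.0017]] 63.83106809269804
bisc [349.127  196.8889] ((437.7911071777344, -258.659423828125), (38.28561019897461, 41.88988494873047), 16.626869201660156)
bisc [281.1176 197.5098] ((433.9970703125, -50.723121643066406), (39.19379425048828, 38.55196762084961), 56.859989166259766)
bisc [209.3265 196.6122] ((434.3981018066406, 166.1465606689453), (47.50391387939453, 44.47908020019531), 64.50074768066406)
bisc [316.6809 195.234 ] ((441.7251281738281, -160.1453399658203), (44.38031005859375, 44.66854476928711), 76.16922760009766)
bisc [243.2727 193.0364] ((445.6848449707031, 63.295684814453125), (26.489103317260742, 75.5136947631836), 31.71901512145996)
finger [0.6536 0.24  ] yaw 2.650101602000881 [0.1996 0.2151 0.2015 0.218 ]
2.1551240168192285
chequer [ 0.6403 -0.0049] yaw 0.06133802020531693 [0.1948 0.2198 0.1944 0.2189]
0.15724294011319864
swirl [ 0.6545 -0.2495] yaw -2.4968939153448186 [0.2027 0.2193 0.1983 0.2182]
-1.3455667618151304
```

Emit:
{"op": "servo_tool", "data": {
  "motion": [
    [0.0, -0.035, -0.035, -8, -1],
    [0.0, -0.07, -0.07, -16, -1],
    [0.01, -0.105, -0.105, -24, -1],
    [0.02, -0.14, -0.14, -26, -1],
    [0.03, -0.175, -0.175, -26, -1],
    [0.04, -0.21, -0.21, -26, -1],
    [0.04, -0.245, -0.245, -26, -1],
    [0.04, -0.28, -0.28, -26, -1]
  ],
  "force": 20
}}

```text
clock: 0.9
tcp_pos: [0.4251, 0.2295, 0.3638]
orientation: [-1.208, 1.213, 1.207]
contact_force: [0.8, 1.1, 1.2]
grip_width: 0.0854
```

Emit:
{"op": "servo_tool", "data": {
  "motion": [
    [0.0, -0.01, -0.05, 0, -1],
    [0.0, -0.02, -0.1, 0, -1],
    [0.0, -0.02, -0.13, 0, -1],
    [0.0, -0.02, -0.13, 0, -1],
    [0.0, -0.02, -0.13, 0, -1]
  ]
}}

```text
clock: 1.4
tcp_pos: [0.4446, 0.0989, 0.364]
orientation: [-1.206, 1.214, 1.206]
contact_force: [0.4, 0.2, 0.1]
grip_width: 0.0857
```

```bash
python3 - <<'E'
from bench import *
from h import *
import pickle
o=get_obs();im=grab_frame("wrist");p=camera_params("wrist")
pickle.dump((o,im,p),open("pics/w1.pkl","wb"));print(o["tcp_pos"],jaw(o))
cv2.imwrite("pics/w1.png",cv2.resize(im[:,:,::-1],(800,600),interpolation=cv2.INTER_CUBIC))
E
```

```text
[0.4446 0.0989 0.364 ] 89.7316290255366
```

View pics/w1.png

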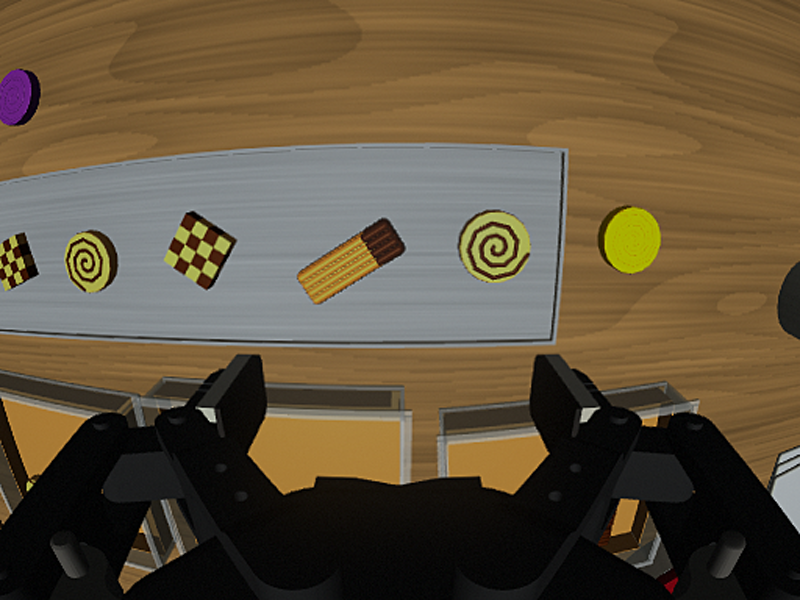

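```bash
cat >> h.py <<'E'
def biscuits(o,im,p,z=0.017,maxrow=230):
    hsv=cv2.cvtColor(im,cv2.COLOR_RGB2HSV)
    gray=((hsv[...,1]<75)&(hsv[...,2]>60)).astype(np.uint8);gray[maxrow:]=0
    n,l,s,_=cv2.connectedComponentsWithStats(gray);k=1+s[1:,4].argmax()
    c=max(cv2.findContours((l==k).astype(np.uint8),cv2.RETR_EXTERNAL,cv2.CHAIN_APPROX_NONE)[0],key=cv2.contourArea)
    hull=cv2.drawContours(np.zeros_like(gray),[cv2.convexHull(c)],-1,1,-1)
    m=((l!=k)&(hull>0)).astype(np.uint8);m=cv2.morphologyEx(m,cv2.MORPH_OPEN,np.ones((3,3)))
    for c in cv2.findContours(m,cv2.RETR_EXTERNAL,cv2.CHAIN_APPROX_NONE)[0]:
        if cv2.contourArea(c)<300: continue
        q=wrist_pts(p,o,c[:,0],z);r=cv2.minAreaRect((q*1000).astype(np.float32))
        b=cv2.boxPoints(r);e=max(b[1]-b[0],b[2]-b[1],key=np.linalg.norm)
        print("px",c[:,0].mean(0)*1.5625,"c",np.array(r[0]),"size",np.array(r[1]),"long-axis",np.degrees(np.arctan2(e[1],e[0]))%180)
E
python3 - <<'E'
from h import *
import pickle
biscuits(*pickle.load(open("pics/w1.pkl","rb")))
E
```

```text
px [ 15.4846 260.7971] c [ 436.4034 -250.017 ] size [42.8954 55.1815] long-axis 105.865555
px [ 90.2761 260.5431] c [ 440.0063 -152.4471] size [57.9814 50.0457] long-axis 86.92483
px [350.3881 260.9579] c [444.1894  65.411 ] size [27.7135 77.0112] long-axis 121.24744
px [198.9062 248.8672] c [433.6606 -47.313 ] size [44.6049 46.4804] long-axis 145.89493
px [493.7261 245.7419] c [433.8326 167.2257] size [50.1263 50.6283] long-axis 90.97398
```

Emit:
{"op": "servo_tool", "data": {
  "motion": [
    [0.03, 0, -0.02, 8, -1],
    [0.06, 0, -0.034, 16, -1],
    [0.1, 0, -0.034, 24, -0.4],
    [0.124, 0, -0.034, 32, -0.4],
    [0.124, 0, -0.034, 40, -0.4],
    [0.124, 0, -0.034, 48, -0.4],
    [0.124, 0, -0.034, 56, -0.4],
    [0.124, 0, -0.034, 58, -0.4]
  ]
}}

```text
clock: 2.25
tcp_pos: [0.4444, 0.0677, 0.2398]
orientation: [-0.437, 1.529, 0.436]
contact_force: [0.3, 1.0, 0.1]
grip_width: 0.0601
```

```bash
cat > look.py <<'E'
import sys,pickle
from bench import *
from h import *
o=get_obs();im=grab_frame("wrist");p=camera_params("wrist")
pickle.dump((o,im,p),open(f"pics/{sys.argv[1]}.pkl","wb"));print(o["tcp_pos"],jaw(o),o["grip_width"],o["joints"])
cv2.imwrite(f"pics/{sys.argv[1]}.png",cv2.resize(im[:,:,::-1],(800,600),interpolation=cv2.INTER_CUBIC))
E
python3 look.py w2; python3 - <<'E'
from bench import *
from h import *
print(delta(get_obs(),[.4445,.065,.178],31.4))
E
```

```text
[0.4444 0.0677 0.2398] 31.902697842466345 0.06005618118897428 [-0.5743  0.3821  0.3393  2.2319 -0.233   0.562   0.4974]
(array([ 0.0618, -0.0021, -0.0011]), np.float64(0.5584595750030701))
```

View pics/w2.png

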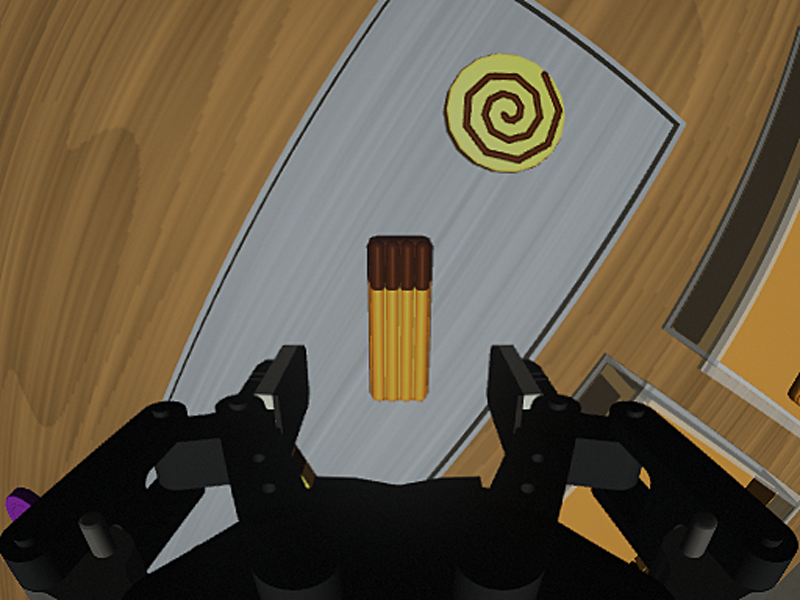

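The finger lies square between the pads, centred at px (400,318). I'm going down and gripping it.

Emit:
{"op": "servo_tool", "data": {
  "motion": [
    [0.03, -0.002, -0.001, 0.5, -0.4],
    [0.05, -0.002, -0.001, 0.5, -0.4],
    [0.062, -0.002, -0.001, 0.5, -0.4],
    [0.062, -0.002, -0.001, 0.5, -0.4],
    [0.062, -0.002, -0.001, 0.5, 1],
    [0.062, -0.002, -0.001, 0.5, 1],
    [0.062, -0.002, -0.001, 0.5, 1],
    [0.062, -0.002, -0.001, 0.5, 1]
  ],
  "force": 20
}}

```text
clock: 3.1
tcp_pos: [0.4449, 0.0653, 0.1787]
orientation: [-0.431, 1.528, 0.43]
contact_force: [-0.9, -0.6, 7.3]
grip_width: 0.0273
```

Emit:
{"op": "servo_tool", "data": {
  "motion": [
    [-0.03, 0, 0, 0, 1],
    [-0.07, 0, 0, 0, 1],
    [-0.11, 0.01, 0.03, 6, 1],
    [-0.14, 0.02, 0.07, 14, 1],
    [-0.14, 0.035, 0.12, 22, 1],
    [-0.14, 0.05, 0.17, 29, 1],
    [-0.14, 0.063, 0.22, 29, 1],
    [-0.14, 0.063, 0.232, 29, 1]
  ]
}}

```text
clock: 3.9
tcp_pos: [0.6113, 0.2458, 0.3186]
orientation: [-0.037, 1.569, 0.039]
contact_force: [-0.5, -0.3, -0.2]
grip_width: 0.0275
```

```bash
python3 look.py w3
```

```text
[0.6113 0.2458 0.3186] 2.7980088430837875 0.02754832880529461 [-0.8146  0.5764  0.4824  1.6993 -0.3186  0.9423 -0.1611]
```

View pics/w3.png

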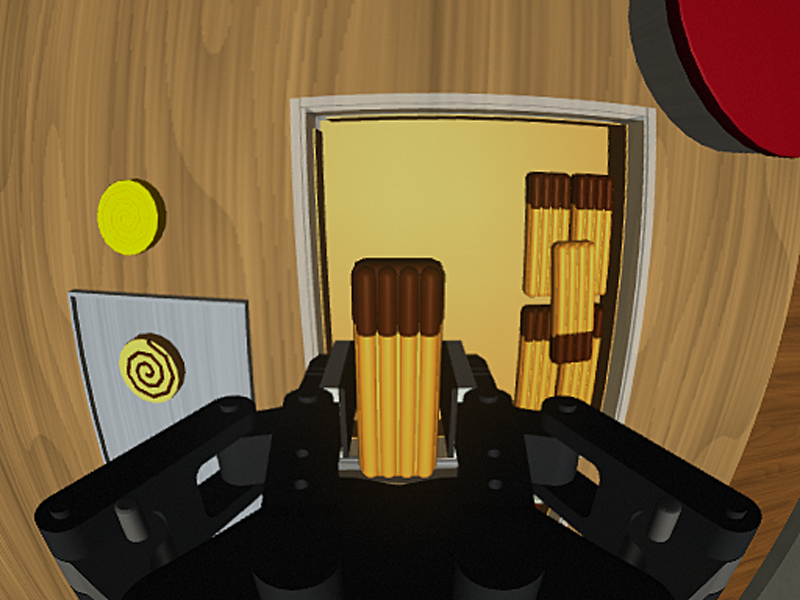

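```bash
python3 - <<'E'
from h import *
import pickle
o,im,p=pickle.load(open("pics/w3.pkl","rb"))
print("rim outer",wrist_pts(p,o,np.array([(292,99),(655,108),(316,380),(628,400)])*.64,.05))
print("floor",wrist_pts(p,o,np.array([(326,121),(608,126)])*.64,.004),"stock",wrist_pts(p,o,np.array([(527,173),(523,292)])*.64,.018))
print(wrist_pts(p,o,np.array([(292,99),(306,320)])*.64,.05))
E
```

```text
rim outer [[0.5524 0.3451]
 [0.7493 0.3588]
 [0.5669 0.1914]
 [0.7609 0.1813]]
floor [[0.5635 0.3377]
 [0.7414 0.3497]] stock [[0.684  0.313 ]
 [0.6887 0.2406]]
[[0.5524 0.3451]
 [0.5618 0.2277]]
```

Stock fingers lying on the paper have their dips towards the top of the picture (+y); only the one on top is reversed. Ours is held dip to +y, so I'm lowering it.

Emit:
{"op": "servo_tool", "data": {
  "motion": [
    [0.04, -0.0045, 0.0145, -1.2, 1],
    [0.08, -0.0045, 0.0145, -1.2, 1],
    [0.11, -0.0045, 0.0145, -1.2, 1],
    [0.125, -0.0045, 0.0145, -1.2, 1],
    [0.132, -0.0045, 0.0145, -1.2, 1],
    [0.135, -0.0045, 0.0145, -1.2, 1],
    [0.1365, -0.0045, 0.0145, -1.2, 1],
    [0.1365, -0.0045, 0.0145, -1.2, 1]
  ]
}}

```text
clock: 4.75
tcp_pos: [0.628, 0.2424, 0.1834]
orientation: [-0.053, 1.565, 0.056]
contact_force: [-0.4, 0.1, 0.5]
grip_width: 0.0276
```

Emit:
{"op": "servo_tool", "data": {
  "motion": [
    [0.001, 0, 0, 0, 1],
    [0.002, 0, 0, 0, 1],
    [0.003, 0, 0, 0, 1],
    [0.003, 0, 0, 0, 1]
  ]
}}

```text
clock: 5.15
tcp_pos: [0.628, 0.2424, 0.1805]
orientation: [-0.053, 1.565, 0.056]
contact_force: [-0.8, 0.7, -0.4]
grip_width: 0.027
```

Emit:
{"op": "servo_tool", "data": {
  "motion": [
    [0.0005, 0, 0, 0, 1],
    [0.001, 0, 0, 0, 1],
    [0.001, 0, 0, 0, 1]
  ]
}}

```text
clock: 5.45
tcp_pos: [0.628, 0.2424, 0.1799]
orientation: [-0.053, 1.565, 0.056]
contact_force: [-2.1, -0.1, 4.7]
grip_width: 0.0275
```

Emit:
{"op": "servo_tool", "data": {
  "motion": [
    [0, 0, 0, 0, 0.1],
    [0, 0, 0, 0, -0.1],
    [-0.01, 0, 0, 0, -0.1],
    [-0.05, 0, 0, 0, -0.1],
    [-0.1, 0, 0, 0, -0.1],
    [-0.14, 0, 0, 0, -0.4],
    [-0.15, 0, 0, 0, -1],
    [-0.15, 0, 0, 0, -1]
  ]
}}

```text
clock: 6.25
tcp_pos: [0.628, 0.242, 0.3326]
orientation: [-0.051, 1.561, 0.058]
contact_force: [0.1, 0.5, -0.2]
grip_width: 0.0846
```

```bash
python3 look.py w4; python3 - <<'E'
from bench import *
from h import *
print(delta(get_obs(),[.434,.167,.177]))
E
```

```text
[0.628  0.242  0.3326] 3.990019963597909 0.08456279136522288 [-0.7951  0.5809  0.4858  1.6553 -0.3162  0.974  -0.1306]
(array([ 0.1521, -0.0618, -0.1989]), 0)
```

View pics/w4.png

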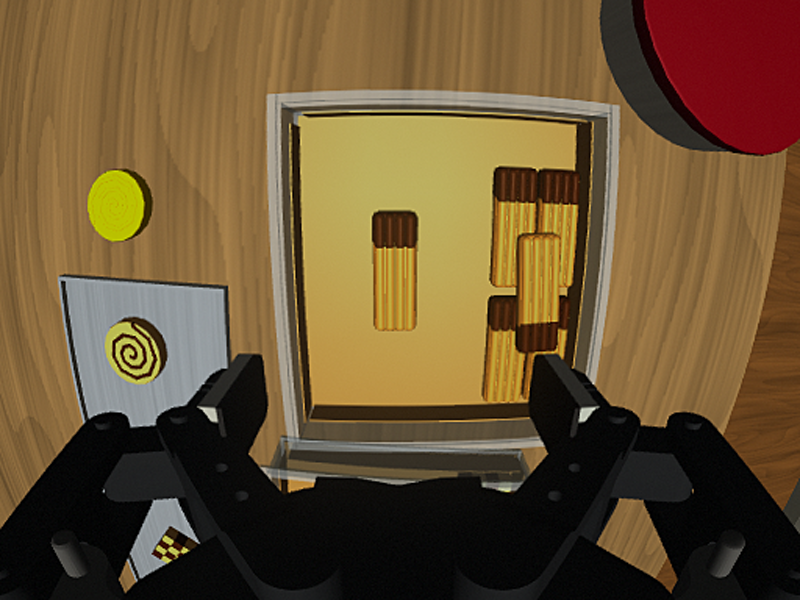

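The finger is flat at px (395,270), parallel to the stock with its dip the same way. Next is the left swirl.

Emit:
{"op": "servo_tool", "data": {
  "motion": [
    [0.0, -0.01, -0.04, 0, -1],
    [0.02, -0.02, -0.08, 0, -1],
    [0.04, -0.04, -0.12, 0, -1],
    [0.06, -0.055, -0.16, 0, -1],
    [0.08, -0.062, -0.199, 0, -1],
    [0.09, -0.062, -0.199, 0, -1],
    [0.09, -0.062, -0.199, 0, -1]
  ]
}}

```text
clock: 7.0
tcp_pos: [0.4318, 0.1662, 0.237]
orientation: [-0.055, 1.569, 0.056]
contact_force: [-0.1, -0.5, -0.6]
grip_width: 0.0855
```

```bash
python3 look.py w5; python3 - <<'E'
from bench import *
from h import *
import pickle
biscuits(*pickle.load(open("pics/w5.pkl","rb")),maxrow=384)
print(delta(get_obs(),[.434,.167,.177]))
E
```

```text
[0.4318 0.1662 0.237 ] 4.03555670714695 0.08548156924109905 [-0.8692  0.4191  0.4457  2.2106 -0.3296  0.5725 -0.1075]
px [397.1796 487.4492] c [437.2547  75.9721] size [108.6891  13.4103] long-axis 3.9701195
px [542.6618 385.9235] c [501.7569 136.5529] size [12.8967 41.0787] long-axis 92.00967
px [404.8289 313.058 ] c [433.976  169.8062] size [49.8684 52.3332] long-axis 96.434326
(array([0.0611, 0.0002, 0.0003]), 0)
```

Emit:
{"op": "servo_tool", "data": {
  "motion": [
    [0.03, 0.002, 0.002, 0, -1],
    [0.05, 0.002, 0.002, 0, -1],
    [0.06, 0.002, 0.002, 0, -1],
    [0.06, 0.002, 0.002, 0, -0.6],
    [0.06, 0.002, 0.002, 0, 1],
    [0.06, 0.002, 0.002, 0, 1],
    [0.06, 0.002, 0.002, 0, 1]
  ],
  "force": 20
}}

```text
clock: 7.75
tcp_pos: [0.4362, 0.169, 0.1791]
orientation: [-0.053, 1.564, 0.057]
contact_force: [0.7, -0.8, 3.4]
grip_width: 0.0513
```

Emit:
{"op": "servo_tool", "data": {
  "motion": [
    [-0.03, 0, 0, 0, 1],
    [-0.07, -0.01, 0.0, 0, 1],
    [-0.11, -0.04, 0.01, 0, 1],
    [-0.13, -0.085, 0.03, 0, 1],
    [-0.14, -0.13, 0.05, 0, 1],
    [-0.14, -0.175, 0.07, 0, 1],
    [-0.14, -0.22, 0.09, 0, 1],
    [-0.14, -0.265, 0.11, 0, 1]
  ]
}}

```text
clock: 8.55
tcp_pos: [0.5634, -0.088, 0.32]
orientation: [-0.053, 1.563, 0.058]
contact_force: [1.3, 1.7, -0.4]
grip_width: 0.051
```

Emit:
{"op": "servo_tool", "data": {
  "motion": [
    [0, -0.04, 0.02, 2, 1],
    [0, -0.08, 0.04, 4, 1],
    [0, -0.11, 0.055, 7, 1],
    [0, -0.115, 0.057, 7, 1],
    [0, -0.115, 0.057, 7, 1],
    [0, -0.115, 0.057, 7, 1]
  ]
}}

```text
clock: 9.15
tcp_pos: [0.628, -0.1973, 0.32]
orientation: [0.043, 1.564, -0.035]
contact_force: [0.4, 1.6, 0.0]
grip_width: 0.0507
```

```bash
python3 look.py w6
```

```text
[ 0.628  -0.1973  0.32  ] -2.863483088082008 0.0507068117882368 [-0.1902  0.5941  0.5783  1.7055 -0.3926  0.9539  0.4891]
```

View pics/w6.png

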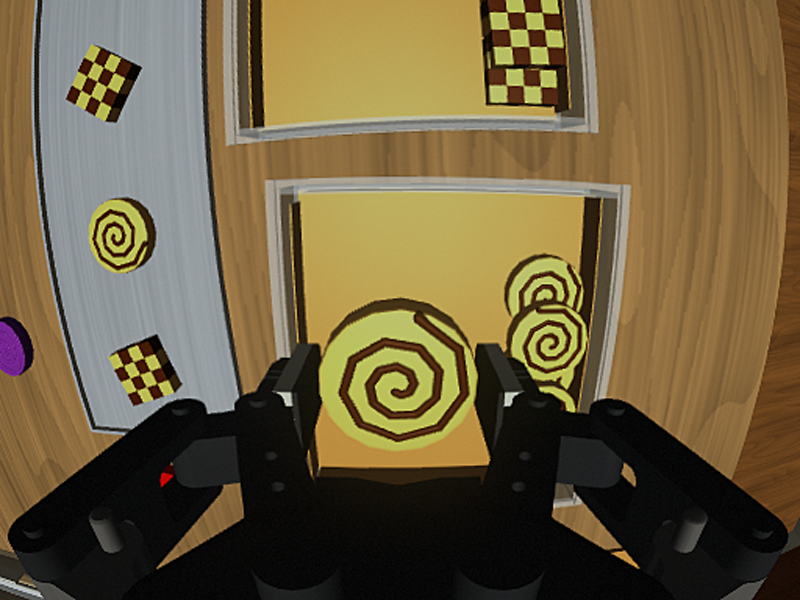

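```bash
python3 - <<'E'
from h import *
import pickle
o,im,p=pickle.load(open("pics/w6.pkl","rb"))
print("swirl rim outer",wrist_pts(p,o,np.array([(268,180),(630,186),(274,280)])*.64,.05))
print("floor left/top corner",wrist_pts(p,o,np.array([(300,191),(584,196)])*.64,.004))
print("cheq rim",wrist_pts(p,o,np.array([(228,143),(598,131)])*.64,.05))
E
```

```text
swirl rim outer [[ 0.5645 -0.1328]
 [ 0.7612 -0.1426]
 [ 0.5625 -0.1865]]
floor left/top corner [[ 0.5717 -0.1419]
 [ 0.7518 -0.1518]]
cheq rim [[ 0.5438 -0.1108]
 [ 0.7413 -0.1127]]
```

Emit:
{"op": "servo_tool", "data": {
  "motion": [
    [0.04, 0.002, 0.001, 0, 1],
    [0.08, 0.002, 0.001, 0, 1],
    [0.11, 0.002, 0.001, 0, 1],
    [0.125, 0.002, 0.001, 0, 1],
    [0.132, 0.002, 0.001, 0, 1],
    [0.135, 0.002, 0.001, 0, 1],
    [0.137, 0.002, 0.001, 0, 1],
    [0.137, 0.002, 0.001, 0, 1]
  ]
}}

```text
clock: 10.0
tcp_pos: [0.6305, -0.1944, 0.1842]
orientation: [0.042, 1.562, -0.035]
contact_force: [1.1, 0.0, -0.4]
grip_width: 0.0506
```

Emit:
{"op": "servo_tool", "data": {
  "motion": [
    [0.001, 0, 0, 0, 1],
    [0.002, 0, 0, 0, 1],
    [0.0025, 0, 0, 0, 1],
    [0.0025, 0, 0, 0, 1]
  ]
}}

```text
clock: 10.4
tcp_pos: [0.6305, -0.1944, 0.1817]
orientation: [0.042, 1.562, -0.035]
contact_force: [-0.7, -0.9, -0.7]
grip_width: 0.0506
```

Emit:
{"op": "servo_tool", "data": {
  "motion": [
    [0.0008, 0, 0, 0, 1],
    [0.0016, 0, 0, 0, 1],
    [0.002, 0, 0, 0, 1],
    [0.002, 0, 0, 0, 1]
  ]
}}

```text
clock: 10.8
tcp_pos: [0.6306, -0.1944, 0.1802]
orientation: [0.043, 1.562, -0.035]
contact_force: [-0.9, 0.1, 3.8]
grip_width: 0.0507
```

Emit:
{"op": "servo_tool", "data": {
  "motion": [
    [0, 0, 0, 0, -0.3],
    [0, 0, 0, 0, -0.6],
    [0, 0, 0, 0, -0.6],
    [-0.01, 0, 0, 0, -0.6],
    [-0.04, 0, 0, 0, -0.6],
    [-0.085, 0, 0, 0, -0.8],
    [-0.13, 0, -0.02, 0, -1],
    [-0.13, 0.005, -0.05, 0, -1]
  ]
}}

```text
clock: 11.6
tcp_pos: [0.582, -0.1898, 0.3167]
orientation: [0.041, 1.55, -0.038]
contact_force: [-0.2, -0.5, 0.6]
grip_width: 0.0853
```

Emit:
{"op": "servo_tool", "data": {
  "motion": [
    [0.0, 0.0, -0.04, 0, -1],
    [0.01, 0.01, -0.08, 0, -1],
    [0.03, 0.02, -0.12, 0, -1],
    [0.06, 0.022, -0.142, 0, -1],
    [0.07, 0.022, -0.142, 0, -1],
    [0.07, 0.022, -0.142, 0, -1]
  ]
}}

```text
clock: 12.2
tcp_pos: [0.4427, -0.1606, 0.2434]
orientation: [0.041, 1.551, -0.038]
contact_force: [0.4, 0.2, 0.7]
grip_width: 0.0854
```

```bash
python3 look.py w7; python3 - <<'E'
from bench import *
from h import *
import pickle
biscuits(*pickle.load(open("pics/w7.pkl","rb")),maxrow=384)
E
```

```text
[ 0.4427 -0.1606  0.2434] -2.89083082034175 0.08543705078178432 [-0.2302  0.4321  0.5488  2.1997 -0.4176  0.5888  0.5755]
px [396.251  479.2079] c [ 442.2418 -242.9354] size [ 39.5499 112.3083] long-axis 176.12965
px [253.7844 388.3744] c [ 375.8315 -195.347 ] size [10.7034 40.6746] long-axis 90.07954
px [385.503  307.7744] c [ 440.9322 -156.0206] size [51.403  50.5329] long-axis 86.749794
px [358.1922  67.9688] c [435.2557 -51.0795] size [42.4565 42.7447] long-axis 146.4147
```

View pics/w7.png

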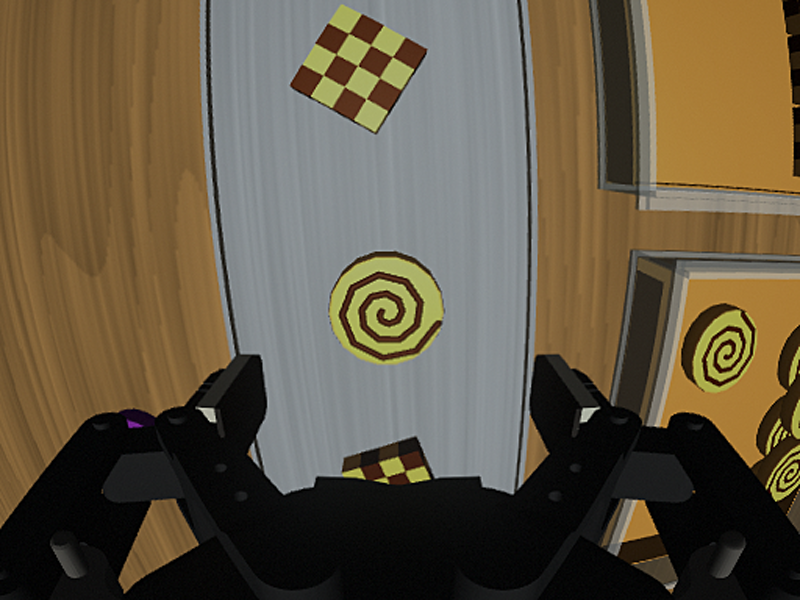

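```bash
cat >> h.py <<'E'
def gdelta(o,xy,ztcp,yaw=None):
    """like delta, but brings the grip point (0.155 ahead) over xy, tilt kept"""
    M=R.from_rotvec(o["orientation"]).as_matrix();t=0 if yaw is None else -((yaw-jaw(o)+90)%180-90)
    print("tilt deg",np.degrees(M[:2,0]))
    tgt=np.r_[np.array(xy)-M[:2,0]*.155,ztcp];return M.T@(tgt-o["tcp_pos"]),t
E
python3 - <<'E'
from bench import *
from h import *
o=get_obs()
print(gdelta(o,[.441,-.1565],.178))
E
```

```text
tilt deg [1.2459 0.0498]
(array([ 0.0661,  0.0039, -0.0078]), 0)
```

Emit:
{"op": "servo_tool", "data": {
  "motion": [
    [0.03, 0.004, -0.0075, 0, -1],
    [0.05, 0.004, -0.0075, 0, -1],
    [0.065, 0.004, -0.0075, 0, -1],
    [0.065, 0.004, -0.0075, 0, -0.6],
    [0.065, 0.004, -0.0075, 0, 1],
    [0.065, 0.004, -0.0075, 0, 1],
    [0.065, 0.004, -0.0075, 0, 1]
  ],
  "force": 20
}}

```text
clock: 12.95
tcp_pos: [0.439, -0.157, 0.1804]
orientation: [0.04, 1.546, -0.039]
contact_force: [0.4, -0.8, 6.5]
grip_width: 0.0504
```

Emit:
{"op": "servo_tool", "data": {
  "motion": [
    [-0.03, 0, 0, 0, 1],
    [-0.07, 0, 0, 0, 1],
    [-0.11, -0.01, 0.02, 0, 1],
    [-0.12, -0.04, 0.06, 0, 1],
    [-0.12, -0.07, 0.1, 0, 1],
    [-0.12, -0.1, 0.14, 0, 1],
    [-0.12, -0.127, 0.175, 0, 1],
    [-0.12, -0.127, 0.189, 0, 1]
  ]
}}

```text
clock: 13.75
tcp_pos: [0.62, -0.2974, 0.3062]
orientation: [0.039, 1.543, -0.045]
contact_force: [-0.5, 0.3, -0.7]
grip_width: 0.051
```

Emit:
{"op": "servo_tool", "data": {
  "motion": [
    [0.0, 0, 0, 0, 1],
    [0.0, 0, 0, 0, 1]
  ]
}}

```text
clock: 13.95
tcp_pos: [0.6196, -0.2975, 0.3064]
orientation: [0.039, 1.543, -0.045]
contact_force: [-0.3, -0.5, 0.3]
grip_width: 0.0506
```

```bash
python3 - <<'E'
from bench import *
from h import *
o=get_obs();print(o["tcp_pos"],jaw(o))
print(gdelta(o,[.6245,-.293],.1834))
E
```

```text
[ 0.6196 -0.2975  0.3064] -3.060818869487395
tilt deg [ 1.5539 -0.2831]
(array([ 0.123 ,  0.0057, -0.003 ]), 0)
```

Emit:
{"op": "servo_tool", "data": {
  "motion": [
    [0.04, 0.004, -0.003, 0, 1],
    [0.075, 0.004, -0.003, 0, 1],
    [0.1, 0.004, -0.003, 0, 1],
    [0.112, 0.004, -0.003, 0, 1],
    [0.118, 0.004, -0.003, 0, 1],
    [0.121, 0.004, -0.003, 0, 1],
    [0.122, 0.004, -0.003, 0, 1],
    [0.122, 0.004, -0.003, 0, 1]
  ]
}}

```text
clock: 14.75
tcp_pos: [0.6205, -0.2942, 0.1855]
orientation: [0.038, 1.542, -0.046]
contact_force: [-0.4, -1.1, -0.3]
grip_width: 0.0507
```

Emit:
{"op": "servo_tool", "data": {
  "motion": [
    [0.001, 0, 0, 0, 1],
    [0.0018, 0, 0, 0, 1],
    [0.0025, 0, 0, 0, 1],
    [0.0025, 0, 0, 0, 1]
  ]
}}

```text
clock: 15.15
tcp_pos: [0.6205, -0.2942, 0.183]
orientation: [0.038, 1.542, -0.046]
contact_force: [0.9, -0.3, -0.6]
grip_width: 0.0506
```

Emit:
{"op": "servo_tool", "data": {
  "motion": [
    [0.0008, 0, 0, 0, 1],
    [0.0016, 0, 0, 0, 1],
    [0.002, 0, 0, 0, 1],
    [0.002, 0, 0, 0, 1]
  ]
}}

```text
clock: 15.55
tcp_pos: [0.6206, -0.2943, 0.1816]
orientation: [0.038, 1.542, -0.045]
contact_force: [-0.4, 1.2, 4.9]
grip_width: 0.0507
```

Emit:
{"op": "servo_tool", "data": {
  "motion": [
    [0, 0, 0, 0, -0.3],
    [0, 0, 0, 0, -0.6],
    [0, 0, 0, 0, -0.6],
    [-0.01, 0, 0, 0, -0.6],
    [-0.04, 0, 0, 0, -0.6],
    [-0.085, 0, 0, 0, -0.8],
    [-0.12, 0, -0.02, 0, -1],
    [-0.12, 0.005, -0.05, 0, -1]
  ]
}}

```text
clock: 16.35
tcp_pos: [0.5693, -0.2879, 0.3062]
orientation: [0.035, 1.531, -0.049]
contact_force: [-0.4, -0.8, 0.7]
grip_width: 0.0857
```

Emit:
{"op": "servo_tool", "data": {
  "motion": [
    [0.0, 0.0, -0.04, -6, -1],
    [0.01, 0.01, -0.08, -12, -1],
    [0.03, 0.02, -0.12, -19, -1],
    [0.05, 0.022, -0.141, -19, -1],
    [0.055, 0.022, -0.141, -19, -1],
    [0.055, 0.022, -0.141, -19, -1]
  ]
}}

```text
clock: 16.95
tcp_pos: [0.4321, -0.2592, 0.2456]
orientation: [-0.229, 1.522, 0.205]
contact_force: [-0.1, -0.5, 0.4]
grip_width: 0.0857
```

```bash
python3 look.py w8; python3 - <<'E'
from bench import *
from h import *
import pickle
biscuits(*pickle.load(open("pics/w8.pkl","rb")),maxrow=384)
E
```

```text
[ 0.4321 -0.2592  0.2456] 15.913374385009352 0.08570446426255798 [ 0.0289  0.4558  0.4846  2.129  -0.3887  0.5985  1.0657]
px [394.7115 303.2786] c [ 437.7441 -256.9832] size [41.3456 44.7684] long-axis 107.15932
```

View pics/w8.png

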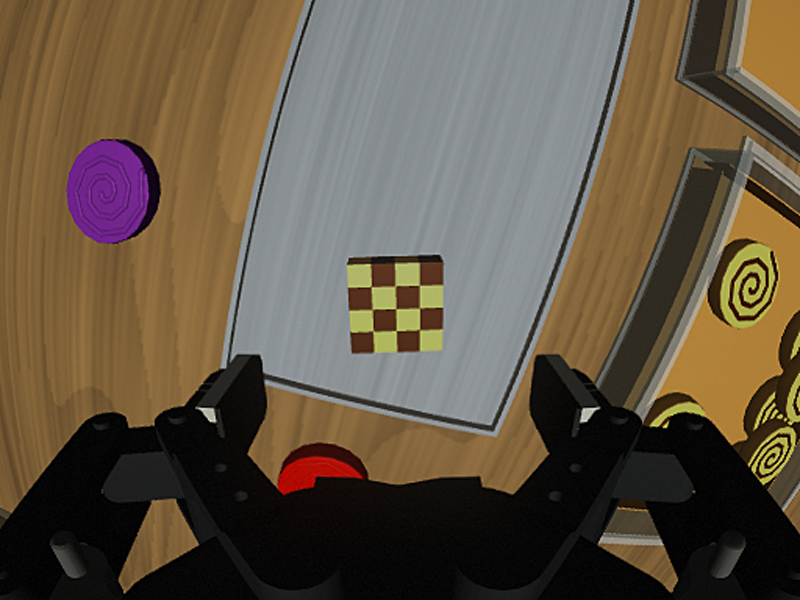

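Both swirls are flat in their box, and the chequer is centred at px (395,303) between the pads.

```bash
python3 - <<'E'
from bench import *
from h import *
print(gdelta(get_obs(),[.438,-.258],.1785,17))
E
```

```text
tilt deg [ 2.3266 -0.6255]
(array([ 0.0676,  0.0049, -0.0029]), np.float64(-1.0543537026603929))
```

Emit:
{"op": "servo_tool", "data": {
  "motion": [
    [0.03, 0.005, -0.003, -1, -1],
    [0.05, 0.005, -0.003, -1, -1],
    [0.065, 0.005, -0.003, -1, -0.8],
    [0.067, 0.005, -0.003, -1, -0.5],
    [0.067, 0.005, -0.003, -1, 1],
    [0.067, 0.005, -0.003, -1, 1],
    [0.067, 0.005, -0.003, -1, 1],
    [0.067, 0.005, -0.003, -1, 1]
  ],
  "force": 20
}}

```text
clock: 17.8
tcp_pos: [0.4323, -0.2565, 0.18]
orientation: [-0.245, 1.518, 0.217]
contact_force: [1.0, 0.1, 5.8]
grip_width: 0.0412
```

Emit:
{"op": "servo_tool", "data": {
  "motion": [
    [-0.03, 0, 0, 0, 1],
    [-0.07, 0, 0, 0, 1],
    [-0.1, 0.015, 0.02, 5, 1],
    [-0.12, 0.04, 0.06, 11, 1],
    [-0.12, 0.065, 0.1, 17.5, 1],
    [-0.12, 0.09, 0.14, 17.5, 1],
    [-0.12, 0.115, 0.18, 17.5, 1],
    [-0.12, 0.142, 0.22, 17.5, 1]
  ]
}}

```text
clock: 18.6
tcp_pos: [0.5969, -0.0535, 0.3052]
orientation: [-0.001, 1.527, -0.017]
contact_force: [0.6, -0.5, -0.3]
grip_width: 0.0415
```

Emit:
{"op": "servo_tool", "data": {
  "motion": [
    [0.0, 0, 0.01, 0, 1],
    [0.0, 0, 0.01, 0, 1],
    [0.0, 0, 0.01, 0, 1]
  ]
}}

```text
clock: 18.9
tcp_pos: [0.606, -0.055, 0.3056]
orientation: [-0.001, 1.528, -0.019]
contact_force: [-0.4, -0.1, -0.3]
grip_width: 0.041
```

```bash
python3 look.py w9; python3 - <<'E'
from bench import *
from h import *
print(get_obs()["orientation"],gdelta(get_obs(),[.6126,-.0557],.184,-.5))
E
```

```text
[ 0.606  -0.055   0.3056] -0.6500313290710587 0.04103533692972532 [-0.4658  0.5339  0.6112  1.8564 -0.3936  0.8291  0.326 ]
tilt deg [ 2.4114 -0.718 ]
[ 0.0003  1.5286 -0.0195] (array([ 0.1215,  0.0032, -0.0047]), np.float64(-0.21009054942160788))
```

View pics/w9.png

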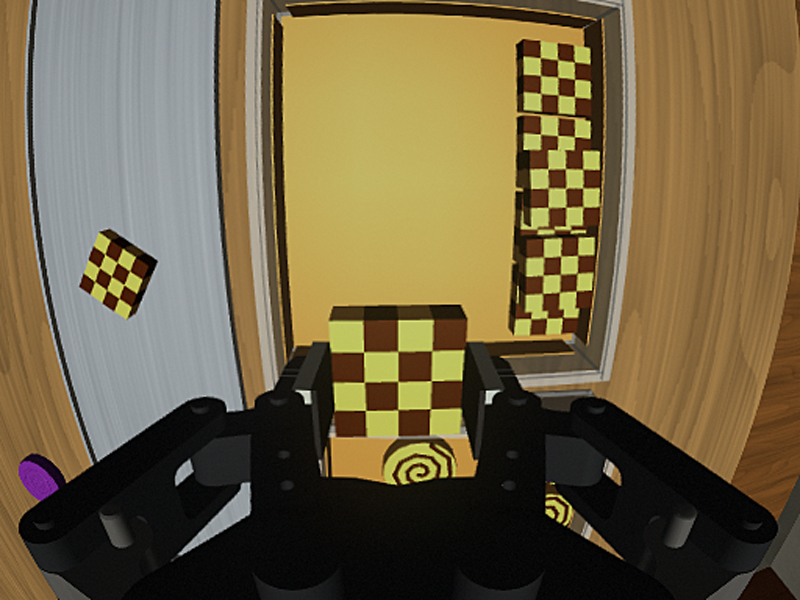

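```bash
python3 - <<'E'
from h import *
import pickle
o,im,p=pickle.load(open("pics/w9.pkl","rb"))
f=lambda l,z:wrist_pts(p,o,np.array(l)*.64,z)
print("floor near edge",f([(283,14),(286,180),(291,340)],.004))
print("floor +y edge",f([(283,14),(585,27)],.004)," -y edge",f([(480,344),(572,340)],.004))
print("rim outer near",f([(246,30),(252,190),(262,330)],.05),"-y corner",f([(610,379)],.05),"right",f([(634,60),(626,200)],.05))
print("stock front",f([(516,42),(509,332)],.018))
E
```

```text
floor near edge [[ 0.5533  0.1007]
 [ 0.5538  0.0007]
 [ 0.5502 -0.0985]]
floor +y edge [[0.5533 0.1007]
 [0.7353 0.0984]]  -y edge [[ 0.6701 -0.1045]
 [ 0.7342 -0.1051]]
rim outer near [[ 0.544   0.0789]
 [ 0.5456 -0.0015]
 [ 0.5448 -0.0739]] -y corner [[ 0.7417 -0.1122]] right [[ 0.7424  0.0694]
 [ 0.7382 -0.007 ]]
stock front [[ 0.6851  0.0794]
 [ 0.6846 -0.0914]]
```

Emit:
{"op": "servo_tool", "data": {
  "motion": [
    [0.04, 0.005, -0.005, 0, 1],
    [0.075, 0.005, -0.005, 0, 1],
    [0.1, 0.005, -0.005, 0, 1],
    [0.112, 0.005, -0.005, 0, 1],
    [0.118, 0.005, -0.005, 0, 1],
    [0.121, 0.005, -0.005, 0, 1],
    [0.121, 0.005, -0.005, 0, 1]
  ]
}}

```text
clock: 19.65
tcp_pos: [0.6061, -0.0524, 0.1853]
orientation: [0.001, 1.527, -0.02]
contact_force: [0.8, -0.4, -0.3]
grip_width: 0.0412
```

Emit:
{"op": "servo_tool", "data": {
  "motion": [
    [0.001, 0, 0, 0, 1],
    [0.0018, 0, 0, 0, 1],
    [0.0025, 0, 0, 0, 1],
    [0.0025, 0, 0, 0, 1]
  ]
}}

```text
clock: 20.05
tcp_pos: [0.6062, -0.0523, 0.183]
orientation: [0.001, 1.527, -0.02]
contact_force: [-0.9, -0.2, -0.1]
grip_width: 0.0418
```

Emit:
{"op": "servo_tool", "data": {
  "motion": [
    [0.0008, 0, 0, 0, 1],
    [0.0016, 0, 0, 0, 1],
    [0.0022, 0, 0, 0, 1],
    [0.0022, 0, 0, 0, 1]
  ]
}}

```text
clock: 20.45
tcp_pos: [0.6064, -0.0523, 0.1812]
orientation: [0.001, 1.527, -0.019]
contact_force: [-1.5, 0.6, 5.4]
grip_width: 0.0415
```

Emit:
{"op": "servo_tool", "data": {
  "motion": [
    [0, 0, 0, 0, 0.0],
    [0, 0, 0, 0, -0.36],
    [0, 0, 0, 0, -0.36],
    [-0.01, 0, 0, 0, -0.36],
    [-0.04, 0, 0, 0, -0.6],
    [-0.085, 0, 0, 0, -1],
    [-0.11, 0, 0, 0, -1],
    [-0.11, 0, 0, 0, -1]
  ]
}}

```text
clock: 21.25
tcp_pos: [0.6029, -0.0516, 0.2956]
orientation: [0.002, 1.52, -0.019]
contact_force: [0.6, 0.3, -0.7]
grip_width: 0.0856
```

Emit:
{"op": "servo_tool", "data": {
  "motion": [
    [0.0, 0.0, -0.04, 8, -1],
    [0.0, 0, -0.08, 16, -1],
    [0.01, 0, -0.12, 24, -1],
    [0.03, 0, -0.16, 33, -1],
    [0.04, 0, -0.178, 33, -1],
    [0.04, 0, -0.178, 33, -1],
    [0.04, 0, -0.178, 33, -1]
  ]
}}

```text
clock: 21.95
tcp_pos: [0.4276, -0.0496, 0.2467]
orientation: [0.461, 1.468, -0.455]
contact_force: [0.8, 0.4, -0.1]
grip_width: 0.0855
```

```bash
python3 look.py w10; python3 - <<'E'
from bench import *
from h import *
import pickle
biscuits(*pickle.load(open("pics/w10.pkl","rb")),maxrow=384)
E
```

```text
[ 0.4276 -0.0496  0.2467] -33.77915796412643 0.08552826390727133 [-0.6487  0.4073  0.7462  2.3057 -0.5317  0.5385 -0.0806]
px [560.4432 412.4841] c [ 472.2651 -140.6973] size [62.3167 62.1898] long-axis 6.7824526
px [389.3139 310.2106] c [435.8676 -49.0203] size [44.1717 41.56  ] long-axis 56.22532
```

View pics/w10.png

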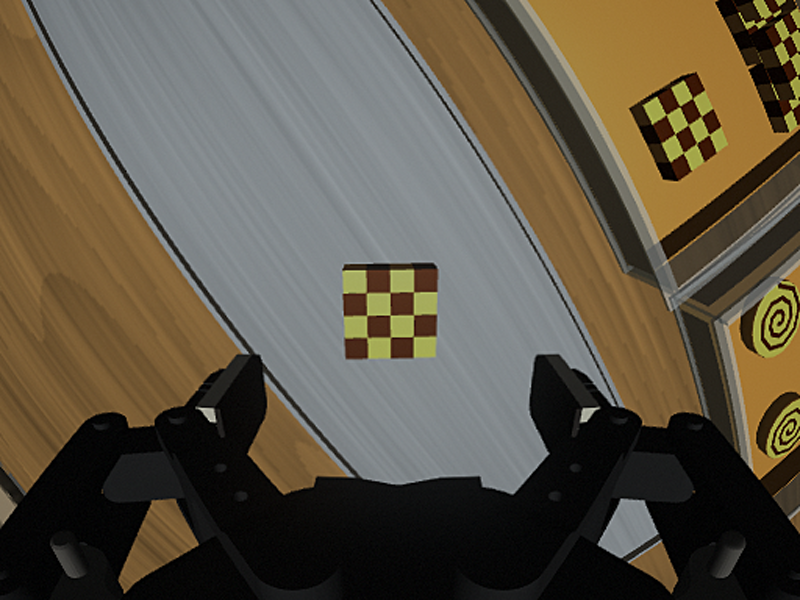

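```bash
python3 - <<'E'
from bench import *
from h import *
print(gdelta(get_obs(),[.4353,-.0498],.1785,-33.8))
E
```

```text
tilt deg [ 3.0078 -0.6776]
(array([ 0.0683, -0.0006, -0.0054]), np.float64(0.0303061336024939))
```

Emit:
{"op": "servo_tool", "data": {
  "motion": [
    [0.03, -0.0005, -0.0055, 0, -1],
    [0.05, -0.0005, -0.0055, 0, -1],
    [0.065, -0.0005, -0.0055, 0, -0.8],
    [0.068, -0.0005, -0.0055, 0, -0.5],
    [0.068, -0.0005, -0.0055, 0, 1],
    [0.068, -0.0005, -0.0055, 0, 1],
    [0.068, -0.0005, -0.0055, 0, 1],
    [0.068, -0.0005, -0.0055, 0, 1]
  ],
  "force": 20
}}

```text
clock: 22.8
tcp_pos: [0.4276, -0.0478, 0.1795]
orientation: [0.461, 1.465, -0.454]
contact_force: [0.9, 0.2, 4.4]
grip_width: 0.0416
```

Emit:
{"op": "servo_tool", "data": {
  "motion": [
    [-0.03, 0, 0, 0, 1],
    [-0.07, 0, 0, 0, 1],
    [-0.1, 0.02, 0.01, -8, 1],
    [-0.12, 0.06, 0.03, -16, 1],
    [-0.12, 0.1, 0.05, -24, 1],
    [-0.12, 0.14, 0.07, -32, 1],
    [-0.12, 0.175, 0.094, -33, 1],
    [-0.12, 0.179, 0.094, -33, 1]
  ]
}}

```text
clock: 23.6
tcp_pos: [0.6023, 0.0537, 0.3086]
orientation: [-0.002, 1.512, -0.014]
contact_force: [-0.4, -0.2, -0.2]
grip_width: 0.0416
```

Emit:
{"op": "servo_tool", "data": {
  "motion": [
    [0.0, 0, 0, 0, 1],
    [0.0, 0, 0, 0, 1],
    [0.0, 0, 0, 0, 1]
  ]
}}

```text
clock: 23.9
tcp_pos: [0.6013, 0.053, 0.3085]
orientation: [-0.002, 1.513, -0.016]
contact_force: [0.7, 0.0, 0.1]
grip_width: 0.0416
```

```bash
python3 - <<'E'
from bench import *
from h import *
o=get_obs();print(o["tcp_pos"],jaw(o),gdelta(o,[.6135,.046],.184,-.6))
E
```

```text
tilt deg [ 3.3268 -0.6422]
[0.6013 0.053  0.3085] -0.495193306938113 (array([ 0.1246, -0.0039, -0.004 ]), np.float64(0.10480669306188872))
```

Emit:
{"op": "servo_tool", "data": {
  "motion": [
    [0.04, -0.004, -0.004, 0, 1],
    [0.075, -0.004, -0.004, 0, 1],
    [0.1, -0.004, -0.004, 0, 1],
    [0.113, -0.004, -0.004, 0, 1],
    [0.12, -0.004, -0.004, 0, 1],
    [0.124, -0.004, -0.004, 0, 1],
    [0.124, -0.004, -0.004, 0, 1]
  ]
}}

```text
clock: 24.6
tcp_pos: [0.6047, 0.0475, 0.1851]
orientation: [-0.001, 1.512, -0.016]
contact_force: [0.3, 0.3, -0.5]
grip_width: 0.0413
```

Emit:
{"op": "servo_tool", "data": {
  "motion": [
    [0.001, 0, 0, 0, 1],
    [0.0018, 0, 0, 0, 1],
    [0.0025, 0, 0, 0, 1],
    [0.0025, 0, 0, 0, 1]
  ]
}}

```text
clock: 25.0
tcp_pos: [0.6049, 0.0476, 0.1829]
orientation: [-0.001, 1.511, -0.015]
contact_force: [0.3, -0.2, -0.8]
grip_width: 0.0415
```

Emit:
{"op": "servo_tool", "data": {
  "motion": [
    [0.0008, 0, 0, 0, 1],
    [0.0016, 0, 0, 0, 1],
    [0.0022, 0, 0, 0, 1],
    [0.0022, 0, 0, 0, 1]
  ]
}}

```text
clock: 25.4
tcp_pos: [0.6051, 0.0475, 0.181]
orientation: [-0.001, 1.511, -0.015]
contact_force: [-1.4, 0.4, 4.9]
grip_width: 0.0417
```

Emit:
{"op": "servo_tool", "data": {
  "motion": [
    [0.0006, 0, 0, 0, 1],
    [0.0006, 0, 0, 0, 1],
    [0.0006, 0, 0, 0, 0.0],
    [0.0006, 0, 0, 0, -0.36],
    [0.0006, 0, 0, 0, -0.36],
    [-0.01, 0, 0, 0, -0.36],
    [-0.04, 0, 0, 0, -0.36],
    [-0.08, 0, 0, 0, -0.36]
  ]
}}

```text
clock: 26.2
tcp_pos: [0.5996, 0.0482, 0.2608]
orientation: [-0.001, 1.515, -0.016]
contact_force: [0.8, -0.2, 0.5]
grip_width: 0.0577
```

Emit:
{"op": "servo_tool", "data": {
  "motion": [
    [-0.05, 0, 0, 0, -1],
    [-0.1, 0, -0.05, 0, -1],
    [-0.13, 0, -0.1, 0, -1],
    [-0.13, 0, -0.14, 0, -1],
    [-0.13, 0, -0.14, 0, -1]
  ]
}}

```text
clock: 26.7
tcp_pos: [0.4488, 0.05, 0.3831]
orientation: [0.001, 1.517, -0.014]
contact_force: [0.3, 0.3, 0.5]
grip_width: 0.0851
```

```bash
python3 - <<'E'
from bench import *
from h import *
im=grab_frame("top");p=camera_params("top");s=grab_frame("side")
a=cv2.resize(im[80:165,140:395,::-1],(765,255),interpolation=cv2.INTER_CUBIC)
b=cv2.resize(s[115:270,205:385,::-1],None,fx=2.2,fy=2.2,interpolation=cv2.INTER_CUBIC)
c=np.zeros((255+b.shape[0],765,3),np.uint8);c[:255]=a;c[255:,:b.shape[1]]=b
cv2.imwrite("pics/f1.png",c[:600]);print(c.shape)
E
python3 look.py w11
```

```text
(596, 765, 3)
[0.4504 0.0506 0.3834] -0.4854472035966209 0.08520535667705059 [-0.9943  0.1352  0.8188  2.1434 -0.1072  0.8551 -0.1231]
```

View pics/f1.png

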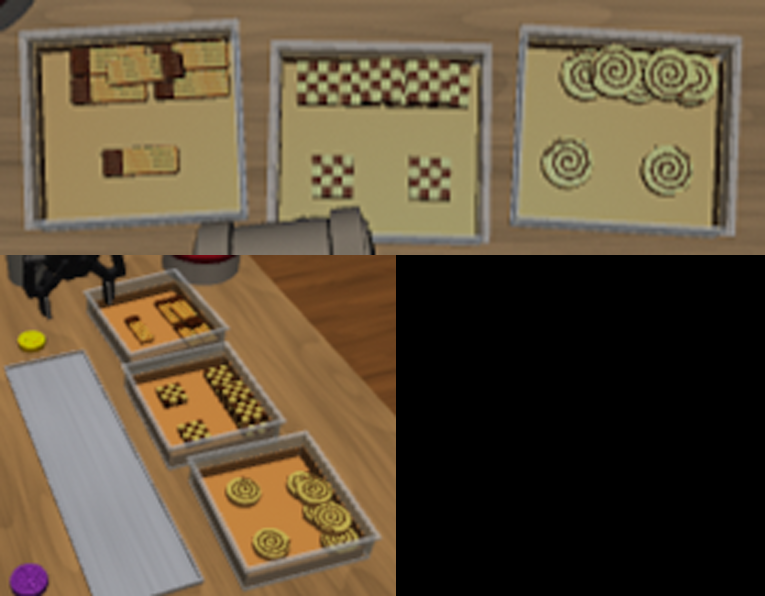

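View pics/w11.png

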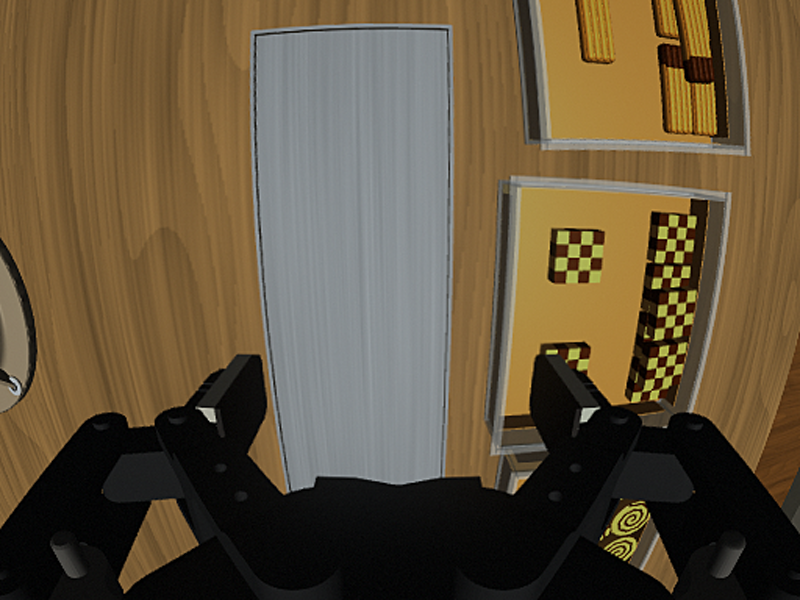

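```bash
python3 - <<'E'
from bench import *
from h import *
import pickle
o,im,p=pickle.load(open("pics/w11.pkl","rb"))
q=wrist_pts(p,o,np.array([(557,229),(605,230),(602,284),(555,283)])*.64,.018)
for a,b in((0,1),(3,2),(3,0),(2,1)):
    d=q[b]-q[a];print(np.degrees(np.arctan2(d[1],d[0])),np.linalg.norm(d))
print(np.round(get_obs()["qvel"],3)); hand_in()
E
```

```text
-0.25840788195061976 0.04278094924439555
-2.3893022433042104 0.043090487355901444
91.86960461979248 0.0430496482405256
92.1519093500846 0.04466168699674288
[ 0.029  0.053 -0.016 -0.047 -0.017 -0.013  0.017]
the job is handed in; nothing more can be done
```

All five biscuits are in the boxes that hold their kind, and I handed the job in at about 27 s of the 115 s allowed. Each was lowered until it touched the paper at about 4–5 N before I released it.

- **Final pictures:** the tray is empty. The two swirls, two chequers and the finger lie flat and apart on bare paper. The finger's dipped end points the same way as the fingers lying in its row. The one stock finger on top of that row is reversed.
- **Jar, cup and look-alikes:** the arm never worked near the jar, cup or look-alikes. My last pictures didn't show the jar and cup, so I didn't check them again at the end.
- **Squareness:** I measured one chequer, and its edges disagreed by about ±2° around its box's yaw of −0.6°, roughly the limit of reading pixels by hand. I judged the other by eye, and it looked aligned.
- **Tool tilt:** the tool leaned up to about 3.4° off vertical by the last placement. I gave the last biscuit an extra 0.6 mm press so it would lie flat. It looked flat afterwards.
- **At hand-in:** the arm was clear of everything, but its joints were still settling at up to 0.05 rad/s.

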